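# Load two moulds into a latched rack

### The job

Both rubber moulds lie on the outer part of the rack's lanes, in front of the latch teeth. For each one, press its lane's spring latch plate down behind the mould and, keeping it down, slide the mould along the lane past the teeth and home into its bay, then let go so that the latch snaps back up behind it. Keep the moulds down on the rack, do not lift them off it, and leave the other things on the bench alone.

Things in the scene. Friction and masses are not known exactly. Their poses are not given: they have to be found in the camera images.
- rack: fixed rack, two parallel lanes: 178 mm deep (x from -98, open front, to +80, back), 212 wide (y), 59 high. Origin on the bench, x from the front into the bays, z up. Lane centre lines y = +53 (left), -53 (right). Moulds slide on two ledges per lane, top 25 mm above the bench, x = -72 to +80, either side of a 52 mm wide groove which holds the lane's spring latch plate.
- left_pad (a point): middle of the left latch plate's press pad (70 mm wide, rack x = -98 to -74), on its top, 23 mm above the bench at rest, 10 when fully down. The plate runs on, flat, 44 mm wide, in the groove to x = +30; pressed anywhere, all of it sinks straight down. Closed fingers up to 45 mm across can run along it in the groove, holding it down while their front pushes the mould.
- right_pad (a point): the same for the right lane (the pad's middle is at rack x = -85, y = -53 mm; left y = +53)
- left_teeth (a point): mid-way between the left latch plate's two square teeth, at the height of their tips (33 mm above the bench at rest, 8 above the ledges). They bar the lane at rack x = +4 to +10, 28 to 38 mm either side of its centre line, and sink with the plate; fingers pass between them.
- right_teeth (a point): the same for the right lane
- left_home (a point): where a mould's centre lies, seen from above, when home in the left bay (rack x = +42, y = +53 mm), at ledge height, 25 mm above the bench. The bay runs from x = +10 to a back stop at +74 (about 3 mm of play either way), 88 mm wide between 56 mm high cheeks with a lower flared lead-in, roofed from x = +46 on (roof top 59 mm above the bench).
- right_home (a point): the same for the right bay (rack x = +42, y = -53 mm)
- latch_left (a joint): how far the left lane's latch plate is pressed down, m: 0 = up (at rest, teeth standing), 0.013 = bottom stop. A spring pushes it up: about 3.5 N of force starts it moving, about 6 N holds it at the bottom; it snaps up as soon as it is let go. The mould passes over the teeth once it is down 0.009 or more.
- latch_right (a joint): how far the right lane's latch plate is pressed down, m: 0 = up (at rest, teeth standing), 0.013 = bottom stop. A spring pushes it up: about 3.5 N of force starts it moving, about 6 N holds it at the bottom; it snaps up as soon as it is let go. The mould passes over the teeth once it is down 0.009 or more.
- mould_a_center (a point): centre (half-way up) of a closed pink rubber mould, a block 82x58x25 mm, lying flat on the outer part of one of the rack's two lanes with its long side across the lane (roughly square to it) and its underside 25 mm above the bench, between the lane's press pad and its teeth. Which mould lies in which lane varies. Axes: x along its long side, z up.
- mould_b_center (a point): centre (half-way up) of a closed pink rubber mould, a block 80x56x25 mm, lying flat on the outer part of one of the rack's two lanes with its long side across the lane (roughly square to it) and its underside 25 mm above the bench, between the lane's press pad and its teeth. Which mould lies in which lane varies. Axes: x along its long side, z up.
- mould_a: the 82x58x25 mm mould itself; origin at the centre of its underside
- mould_b: the 80x56x25 mm mould itself; origin at the centre of its underside
- opened: bystander on the bench, leave alone: opened mould half, cream and dark pink, 86x66x24 mm; origin at the centre of its underside
- small_mould: bystander on the bench, leave alone: small pink mould, 64x46x23 mm; origin at the centre of its underside
- tweezers: bystander on the bench, leave alone: tweezers, 122 mm long; origin at the centre of its underside
- wax_a: bystander on the bench, leave alone: flat blue double wax ring, 36x46x4 mm; origin at the centre of its underside
- wax_b: bystander on the bench, leave alone: flat blue wax ring, 34x22x4 mm; origin at the centre of its underside

How it is judged:
By the outcome, as a careful person would: the job done as asked, in the order asked, and still so for the second after the job is handed in, with the robot touching nothing.
It also fails if it takes over 45 s, if anything falls off the work surface, if the arm or the gripper's body presses on something with over 40 N, if the wrist force passes 120 N, or if a joint passes its speed limit or range.

### The arm

A 6-joint arm with a two-finger parallel gripper is mounted at the origin on a cart in front of the work surface, level with it; the furniture and walls round the work are solid. World frame = base frame: x ahead of the robot, y to its left, z up, the work surface at z = 0. Lengths are in mm, angles in rad, forces in N, time in s.
With the tool pointing down it reaches from about 275 to 750 mm from the base axis. Payload 10.2 kg.
Tool frame: the origin (TCP) lies midway between the tips of the shut fingers; the grasp point (between the pads) lies 19 mm behind it; z points along the fingers, y is the direction in which the jaws open and shut (so a half turn about z gives the same grasp; the last joint's range is limited). The gripper opens to 85 mm and grips with 20 to 120 N. Pads are 22 mm wide; open, the fingers measure 114 mm over their backs; the gripper's body (76 mm by 85 mm) begins 54 mm behind the grasp point. The pads swing forward as they close: fully open they stand 13 mm farther back than shut.
Start: joints at [0.92, 0.313, 1.498, -0, 1.331, -0.223], TCP at [217.82, 477.688, 202.094] pointing down, gripper open.
Joint ranges: [-2.94, 2.94], [-0.97, 2.17], [0.19, 2.56], [-1.23, 4.37], [0.02, 3.11], [-2.88, 2.88]. Speed limits (rad/s): [2.39, 2.39, 3.01, 3.14, 3.14, 3.14].

### API

Orientations are given as a unit quaternion [w, x, y, z].
In Python, from rig import ctrl gives the robot as it stands.
- The arm moves only by the tool carry_out, never from a script. Its argument "plan" is a list of rows, each a list of 3 entries, a list of its own where there are three numbers: the finger opening in mm, from 0 to 85.4, then the shift along the tool's x, y, z in mm, then the turn, a rotation vector about the tool's x, y, z in units of 6 degrees (1.0 is 6 degrees). In form: [[grip, [x, y, z], [ax, ay, az]], ...]. A call has 1 to 20 rows; each row shifts and turns the commanded pose from where the row before left it, along the tool's axes as they then stand; what a row does not reach is not made up. A row lasts 1/12 s, in which the tool goes at most 41.7 mm and 7.16 degrees, less where a joint would pass 70% of its speed; a pose out of reach is approached as far as the arm can. A call with a gripper value outside its range is refused whole. The fingers move at their own pace and stop on an object; "grip_force" is the grip in N (left out, the last holds). Time passes only in rows, so rows that do not move let the fingers close. It gives the time, the measured TCP pose, the force and the opening at its end, in the units of the state.
- ctrl.sense(): the state, without advancing time (a new reading comes with each control period).
- ctrl.capture(name): name is "scene" or "side" or "wrist"; returns a dict with "color" (384x512x3 uint8, blue, green, red), "range_z" (384x512 float32, mm along the optical axis (not along the pixel's ray), 0 where there is no reading), "fx", "fy", "cx", "cy" (pixels), "cam_to_world" (4x4, takes a point from camera to world coordinates); the wrist camera has in their place "tool_from_camera" (4x4, takes a point from camera to tool coordinates, whose origin is the TCP and whose axes are the flange's). Camera axes: x right, y up, looking along -z (the intrinsics and any distortion apply to the point x, -y, -z); pixel columns grow to the right and rows downward; lengths in mm; the calibration is good to about 2 mm. A picture is of the moment at which its call begins: read the wrist's pose just before it.
- ctrl.finish_job(): hands the job in, once; it reports no verdict.
The state is a dict: "time_s": time; "joints": joint angles; "dq": joint speeds; "tau": joint torques, N m; "eef_pos": TCP position; "ee_rot": TCP orientation; "force": force on the tool from outside, world axes, zero at the start; "wrist_torque": the same for the moment, N m; "grip_width": opening from 0.0 (shut) to 1.0 (fully open).
Only numpy, scipy, OpenCV 4.12 (cv2) and the standard library are available. Lean on these libraries where they do the work, as an engineer would, in place of code of your own. Each camera call takes 0.05 s, during which the arm holds its last target.

## Working session

There is one attempt and no reset: what is moved stays moved. The work goes in short steps, Python scripts to look and compute and a tool call to move; the robot and the scene stay as the last step left them, time stands still between calls to the robot, and variables do not carry over. Pictures are saved under pics/ and viewed, and the job is handed in when it is done.

Besides the shell and the picture viewer there is one more tool, called as a command line: name --argument value ..., lists and objects as JSON in quotes. carry_out: Moves the arm, as the interface text tells. Its arguments: {"type":"object","properties":{"plan":{"type":"array"},"grip_force":{"type":"number"}},"required":["plan"]}

```bash
ls; mkdir -p pics; python3 - <<'E'
from rig import ctrl
import cv2,numpy as np,pickle
s=ctrl.sense();print(s)
d={}
for n in("scene","side"):
    c=ctrl.capture(n);d[n]=c;cv2.imwrite(f"pics/{n}0.png",c["color"]);print(n,c["fx"],c["fy"],c["cx"],c["cy"],c["cam_to_world"],c.keys(),(c["range_z"]>0).mean())
pickle.dump(d,open("d0.pkl","wb"))
E
```

```text
pics
{'time_s': 0.0, 'joints': array([ 9.19595539e-01,  3.13413889e-01,  1.49846526e+00,  1.23237522e-05,
        1.33097909e+00, -2.23373507e-01]), 'dq': array([ 7.35363255e-04, -1.04199884e-03, -1.46437774e-03, -8.99911657e-05,
        6.30763703e-04,  2.26305989e-03]), 'tau': array([-1.85485558e-03, -4.12258637e+01, -2.59746408e+01, -2.26866809e-04,
        4.05876330e-03, -7.02471127e-06]), 'eef_pos': array([217.62935539, 477.43991133, 201.54296775]), 'ee_rot': array([-2.73398407e-04,  2.12287346e-01,  9.77207083e-01, -5.70714316e-04]), 'force': array([ 0.53894016,  0.17815369, -0.99126854]), 'wrist_torque': array([ 0.00370297,  0.04931963, -0.00550129]), 'grip_width': 0.9997479375121047}
scene 353.2547694670144 353.2547694670144 254.5164596366348 194.32410013704776 [[ 4.05823254e-01  6.76212530e-01 -6.14852910e-01 -6.23822397e+01]
 [-9.13897309e-01  2.92910732e-01 -2.81060511e-01 -5.17404889e+02]
 [-9.95962335e-03  6.75973312e-01  7.36858798e-01  7.32917297e+02]
 [ 0.00000000e+00  0.00000000e+00  0.00000000e+00  1.00000000e+00]] dict_keys(['color', 'range_z', 'fx', 'fy', 'cx', 'cy', 'cam_to_world']) 0.9959920247395834
side 469.9279963647616 469.9279963647616 264.5209763437316 190.81877748230457 [[ 9.85986625e-01  1.02858295e-01 -1.31341336e-01  3.13572854e+02]
 [-1.66556893e-01  6.51517765e-01 -7.40123910e-01 -1.16659742e+03]
 [ 9.44333030e-03  7.51628081e-01  6.59519561e-01  8.96416588e+02]
 [ 0.00000000e+00  0.00000000e+00  0.00000000e+00  1.00000000e+00]] dict_keys(['color', 'range_z', 'fx', 'fy', 'cx', 'cy', 'cam_to_world']) 0.9958648681640625
```

View pics/scene0.png

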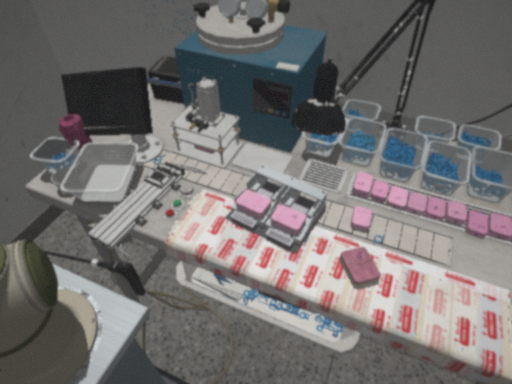

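View pics/side0.png

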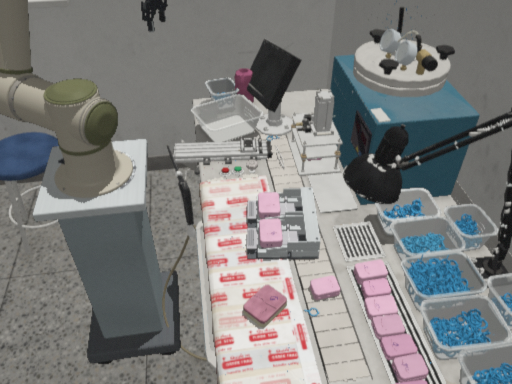

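The scene view has the rack at about (278,208) with the moulds at (253,204) and (290,220). The side view has the rack at about (283,222) with the moulds at (268,203) and (270,233). I'll zoom in on it.

```bash
cat > h.py <<'E'
import numpy as np,cv2
def cloud(c,T=None):
    z=c["range_z"];h,w=z.shape;u,v=np.meshgrid(np.arange(w),np.arange(h))
    P=np.stack([(u-c["cx"])/c["fx"]*z,-(v-c["cy"])/c["fy"]*z,-z],-1)
    T=c["cam_to_world"] if T is None else T
    return P@T[:3,:3].T+T[:3,3]
def ray(c,uv,h,T=None):
    T=c["cam_to_world"] if T is None else T
    uv=np.atleast_2d(uv).astype(float)
    d=np.stack([(uv[:,0]-c["cx"])/c["fx"],-(uv[:,1]-c["cy"])/c["fy"],-np.ones(len(uv))],-1)@T[:3,:3].T
    o=T[:3,3];return o+d*((h-o[2])/d[:,2])[:,None]
def pink(im):
    hsv=cv2.cvtColor(im,cv2.COLOR_BGR2HSV)
    return ((hsv[...,0]>145)&(hsv[...,0]<178)&(hsv[...,1]>50)&(hsv[...,2]>120)).astype(np.uint8)
E
python3 - <<'E'
import pickle,cv2,numpy as np
from h import *
d=pickle.load(open("d0.pkl","rb"))
c=d["scene"]["color"][160:260,215:340];a=cv2.resize(c,None,fx=6,fy=6,interpolation=cv2.INTER_CUBIC);cv2.imwrite("pics/s1.png",a[:600])
c=d["side"]["color"][175:270,235:335];a=cv2.resize(c,None,fx=6,fy=6,interpolation=cv2.INTER_CUBIC);cv2.imwrite("pics/s2.png",a[:600])
for n,box in(("scene",(165,250,220,335)),("side",(180,265,240,325))):
    C=d[n];P=cloud(C);m=pink(C["color"]);M=np.zeros_like(m);a,b,e,f=box;M[a:b,e:f]=m[a:b,e:f]
    N,L,S,ce=cv2.connectedComponentsWithStats(M)
    for i in range(1,N):
        if S[i,4]<60:continue
        Q=P[(L==i)];t=Q[Q[:,2]>45]
        r=cv2.minAreaRect(t[:,:2].astype(np.float32))
        print(n,S[i],"z",np.percentile(Q[:,2],[5,50,90]),"top rect",r, "med",np.median(t,0))
    # bench z
    print("rack roof pts", [P[v,u].round(0) for u,v in ([(265,185),(310,205)] if n=="scene" else [(305,200),(308,235)])])
E
```

```text
scene [236 190  34  24 505] z [47.26064123 49.79671424 51.47817075] top rect ((221.82130432128906, -362.4239807128906), (641.7670288085938, 85.42875671386719), 21.02202606201172) med [ 482.01204372 -263.7226082    49.80130948]
scene [271 205  34  26 547] z [47.42859838 50.22509601 51.83510006] top rect ((217.5497589111328, -416.336669921875), (589.5841064453125, 81.83738708496094), 11.949423789978027) med [ 469.45194093 -364.38218817   50.23221415]
rack roof pts [array([ 589., -253.,    6.]), array([ 568., -394.,    6.])]
side [259 211  20   7  73] z [33.95218514 44.57868041 49.35288323] top rect ((477.997802734375, -300.6400451660156), (9.521957397460938, 50.048377990722656), 73.71912384033203) med [ 480.06193038 -300.90009124   48.01969233]
side [260 239  22   8 103] z [32.90163601 42.68756936 49.996683  ] top rect ((465.7322692871094, -400.775146484375), (9.192020416259766, 51.49087142944336), 77.96585845947266) med [ 464.59955171 -401.87964762   48.10454791]
rack roof pts [array([ 579., -284.,   62.]), array([ 557., -409.,   63.])]
```

View pics/s1.png

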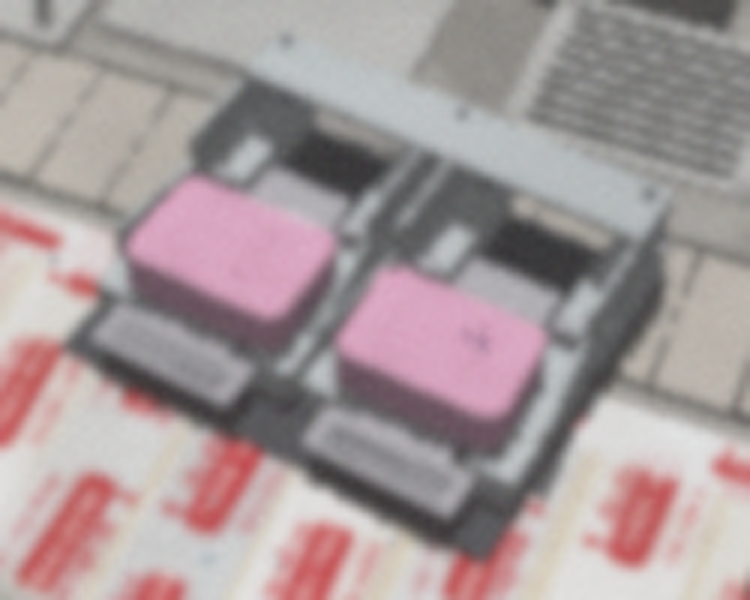

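View pics/s2.png

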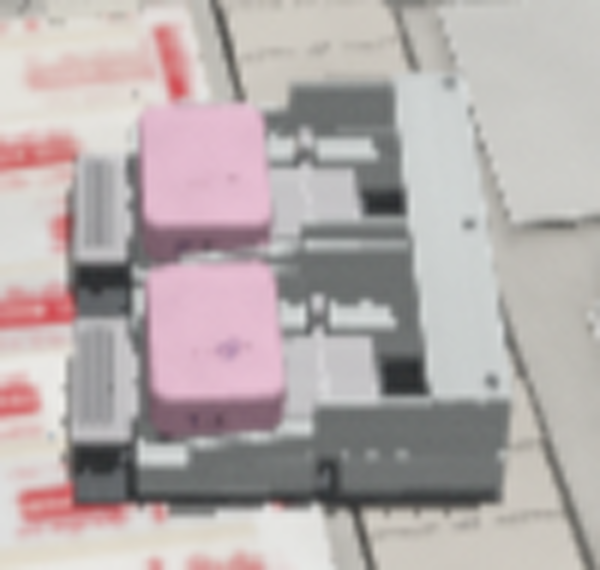

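```bash
python3 - <<'E'
import pickle
from h import *
d=pickle.load(open("d0.pkl","rb"))
S=lambda p:np.array(p)/6-5/12+[235,175]
C=lambda p:np.array(p)/6-5/12+[215,160]
sd,sc=d["side"],d["scene"]
pr=lambda t,x:print(t,x.round(1).tolist())
sa=ray(sd,S([(450,83),(469,224),(491,381)]),59);sb=ray(sc,C([(287,40),(463,114),(648,193)]),59)
for t,x in(("screws side",sa),("screws scene",sb)):
    pr(t,x);v=x[0]-x[2];print(np.linalg.norm(v),"yaw",np.degrees(np.arctan2(-v[0],v[1])))
for nm,c,p,h in [("roof side",sd,S([(397,75),(462,75),(508,400),(427,400)]),59),
 ("Lpad side",sd,S([(78,155),(135,157),(130,262),(75,260)]),23),("Rpad side",sd,S([(78,320),(133,322),(128,440),(75,440)]),23),
 ("Lpad sc",sc,C([(110,308),(255,370),(232,408),(90,340)]),23),("Rpad sc",sc,C([(325,405),(475,478),(455,515),(305,440)]),23),
 ("Lm side",sd,S([(138,105),(265,103),(270,225),(142,228)]),50),("Rm side",sd,S([(147,265),(278,265),(284,400),(150,403)]),50),
 ("Lm sc",sc,C([(190,175),(340,235),(280,325),(125,250)]),50),("Rm sc",sc,C([(392,262),(550,335),(500,425),(335,345)]),50)]:
    x=ray(c,p,h);pr(nm,x[:,:2]);print("   ctr",x.mean(0)[:2].round(1),"sides",[round(float(np.linalg.norm(x[i]-x[(i+1)%4])),1) for i in range(4)],
      "dirs mod90",[round(float((np.degrees(np.arctan2(*(x[(i+1)%4]-x[i])[1::-1]))+45)%90-45),1) for i in range(4)])
E
```

```text
screws side [[603.1, -236.2, 59.0], [589.3, -327.4, 59.0], [575.8, -418.0, 59.0]]
183.87027851850803 yaw -8.547412112297632
screws scene [[605.9, -237.4, 59.0], [592.5, -329.1, 59.0], [578.6, -419.1, 59.0]]
183.66914981902636 yaw -8.558491968107807
roof side [[580.6, -227.0], [609.9, -231.6], [580.0, -429.2], [547.8, -424.1]]
   ctr [ 579.6 -328. ] sides [29.6, 199.8, 32.6, 199.7] dirs mod90 [-9.0, -8.6, -9.1, -9.5]
Lpad side [[434.8, -218.7], [460.4, -224.1], [447.6, -291.4], [423.9, -286.3]]
   ctr [ 441.7 -255.1] sides [26.2, 68.5, 24.3, 68.5] dirs mod90 [-12.0, -10.7, -12.0, -9.1]
Rpad side [[420.1, -322.9], [443.3, -327.9], [430.8, -394.4], [409.2, -390.9]]
   ctr [ 425.8 -359. ] sides [23.7, 67.7, 21.9, 68.8] dirs mod90 [-12.0, -10.6, -9.1, -9.1]
Lpad sc [[453.7, -218.7], [447.5, -290.4], [425.2, -289.7], [434.2, -218.7]]
   ctr [ 440.1 -254.4] sides [72.0, 22.3, 71.5, 19.5] dirs mod90 [-4.9, -1.9, -7.2, 0.1]
Rpad sc [[442.1, -324.8], [432.1, -394.8], [411.9, -393.5], [422.1, -324.1]]
   ctr [ 427.1 -359.3] sides [70.7, 20.2, 70.2, 20.0] dirs mod90 [-8.1, -3.6, -8.4, -2.0]
Lm side [[462.6, -218.9], [519.8, -226.6], [506.8, -305.4], [451.8, -298.6]]
   ctr [ 485.3 -262.4] sides [57.7, 79.9, 55.5, 80.4] dirs mod90 [-7.6, -9.3, -7.1, -7.7]
Rm side [[450.4, -321.4], [505.5, -330.1], [493.0, -406.9], [439.0, -399.9]]
   ctr [ 472.  -364.6] sides [55.9, 77.8, 54.4, 79.4] dirs mod90 [-9.0, -9.3, -7.4, -8.2]
Lm sc [[517.1, -228.5], [510.5, -303.0], [454.0, -299.1], [465.7, -221.6]]
   ctr [ 486.8 -263.1] sides [74.8, 56.6, 78.4, 51.9] dirs mod90 [-5.1, -4.0, -8.6, -7.7]
Rm sc [[505.0, -329.2], [493.6, -403.6], [441.6, -399.9], [453.2, -324.1]]
   ctr [ 473.3 -364.2] sides [75.3, 52.1, 76.7, 52.0] dirs mod90 [-8.7, -4.1, -8.7, -5.7]
```

```bash
python3 - <<'E'
import pickle
from h import *
d=pickle.load(open("d0.pkl","rb"))
A=np.array([217,477.]);B=np.array([435,-255.]);w=(B-A)/np.linalg.norm(B-A);n=np.array([-w[1],w[0]])
for k in d:
    P=cloud(d[k]).reshape(-1,3);P=P[d[k]["range_z"].ravel()>0]
    s=(P[:,:2]-A)@w;t=(P[:,:2]-A)@n
    for a in range(-50,900,100):
        m=(s>a)&(s<a+100)&(abs(t)<110)&(P[:,2]>-50);q=P[m]
        print(k,a,m.sum(),q[q[:,2].argmax()].round(0) if m.any() else "")
    m=(P[:,0]>380)&(P[:,0]<720)&(P[:,1]>-520)&(P[:,1]<-150)&(P[:,2]>70);q=P[m];print("near rack tall",m.sum(),q[::max(1,len(q)//8)].round(0).tolist())
E
```

```text
scene -50 0 
scene 50 216 [364. 369.  74.]
scene 150 840 [387. 279.  76.]
scene 250 1397 [306. 198.  74.]
scene 350 1854 [327. 143.  74.]
scene 450 2653 [457.  12.  47.]
scene 550 2529 [477. -71.  38.]
scene 650 2607 [ 466. -226.   53.]
scene 750 2891 [ 537. -314.   58.]
scene 850 3176 [ 573. -356.   63.]
near rack tall 1423 [[719.0, -341.0, 242.0], [711.0, -372.0, 222.0], [684.0, -323.0, 212.0], [681.0, -307.0, 197.0], [680.0, -375.0, 208.0], [672.0, -301.0, 179.0], [667.0, -363.0, 191.0], [657.0, -336.0, 178.0], [663.0, -387.0, 173.0]]
side -50 424 [182. 428. 351.]
side 50 162 [202. 411. 352.]
side 150 84 [372. 327.  80.]
side 250 744 [385. 232.  78.]
side 350 947 [331. 119.  79.]
side 450 1643 [463.  35.  50.]
side 550 1457 [469. -73.  41.]
side 650 1522 [ 473. -227.   56.]
side 750 2107 [ 525. -313.   59.]
side 850 3167 [ 575. -404.   65.]
near rack tall 1363 [[717.0, -300.0, 213.0], [710.0, -356.0, 229.0], [678.0, -356.0, 215.0], [656.0, -324.0, 177.0], [684.0, -380.0, 206.0], [657.0, -367.0, 183.0], [662.0, -384.0, 182.0], [713.0, -411.0, 184.0], [716.0, -425.0, 164.0]]
```

carry_out --plan '[[0,[0,0,0],[0,0,-0.65]],[0,[0,0,0],[0,0,-1.0]],[0,[0,0,0],[0,0,-1.0]],[0,[-6,-12,0],[0,0,0]],[0,[-12,-25,0],[0,0,0]],[0,[-12,-25,0],[0,0,0]],[0,[-12,-25,0],[0,0,0]],[0,[-12,-25,0],[0,0,0]],[0,[-12,-25,0],[0,0,0]],[0,[-12,-25,0],[0,0,0]],[0,[-12,-25,0],[0,0,0]],[0,[-12,-25,0],[0,0,0]],[0,[-12,-25,0],[0,0,0]],[0,[-12,-25,0],[0,0,0]],[0,[-12,-25,0],[0,0,0]],[0,[-12,-25,0],[0,0,0]],[0,[-12,-25,0],[0,0,0]],[0,[-12,-25,0],[0,0,0]],[0,[-12,-25,0],[0,0,0]],[0,[-12,-25,0],[0,0,0]]]' --grip_force 40

```text
time_s: 1.77
eef_pos: [351.9, 39.4, 202.0]
ee_rot: [-0.0, 0.075, 0.997, 0.0]
force: [-0.7, -0.2, 0.5]
grip_width: -0.002
```

```bash
cat >> h.py <<'E'
yaw=np.radians(-8.6);U=np.array([np.cos(yaw),np.sin(yaw)]);V=np.array([-np.sin(yaw),np.cos(yaw)]);O=np.array([518,-320.3])
def rk(p): r=np.asarray(p)[:2]-O; return np.array([r@U,r@V])
def rot(q): 
    from scipy.spatial.transform import Rotation as R
    return R.from_quat([q[1],q[2],q[3],q[0]]).as_matrix()
def need(s,x,y,z):
    p=s["eef_pos"];t=np.array([*(O+x*U+y*V),z]);return rot(s["ee_rot"]).T@(t-p)
def rep(s):
    p=s["eef_pos"];Rm=rot(s["ee_rot"]);print("t",round(s["time_s"],2),"pos",p.round(1),"rack",rk(p).round(1),"tool y yaw",np.degrees(np.arctan2(Rm[1,1],Rm[0,1])).round(1),"z",Rm[:,2].round(3),"F",s["force"].round(1),"g",round(s["grip_width"],2))
E
python3 - <<'E'
from h import *
from rig import ctrl
s=ctrl.sense();rep(s);print("to pad L",need(s,-86,53,60).round(1),s["joints"].round(2))
E
```

```text
t 1.77 pos [351.9  39.4 202. ] rack [-218.   330.8] tool y yaw 81.4 z [-0.  0. -1.] F [-0.7 -0.2  0.5] g -0.0
to pad L [-132.1 -277.7  142. ] [-0.22 -0.08  1.94  0.    1.28 -1.64]
```

carry_out --plan '[[0,[-11,-23,0],[0,0,0]],[0,[-11,-23,0],[0,0,0]],[0,[-11,-23,0],[0,0,0]],[0,[-11,-23,0],[0,0,0]],[0,[-11,-23,0],[0,0,0]],[0,[-11,-23,0],[0,0,0]],[0,[-11,-23,0],[0,0,0]],[0,[-11,-23,0],[0,0,0]],[0,[-11,-23,0],[0,0,0]],[0,[-11,-23,0],[0,0,0]],[0,[-11,-23,0],[0,0,0]],[0,[-11,-24.5,0],[0,0,0]],[0,[0,0,25],[0,0,0]],[0,[0,0,30],[0,0,0]],[0,[0,0,25],[0,0,0]],[0,[0,0,20],[0,0,0]],[0,[0,0,0],[0,0,0]],[0,[0,0,0],[0,0,0]]]'

```text
time_s: 3.27
eef_pos: [440.6, -253.3, 101.9]
ee_rot: [-0.001, 0.075, 0.997, 0.001]
force: [-0.0, 0.5, 0.5]
grip_width: -0.004
```

```bash
python3 - <<'E'
from h import *
from rig import ctrl
import pickle
s=ctrl.sense();rep(s);print("to pad L",need(s,-86,53,24).round(1))
c=ctrl.capture("wrist");cv2.imwrite("pics/w1.png",c["color"]);print(c["tool_from_camera"].round(3).tolist(),c["fx"],c.keys())
pickle.dump((s,c),open("w1.pkl","wb"))
c=ctrl.capture("side");cv2.imwrite("pics/side1.png",cv2.resize(c["color"][140:290,220:370],None,fx=4,fy=4,interpolation=cv2.INTER_CUBIC))
E
```

```text
t 3.27 pos [ 440.6 -253.3  101.9] rack [-86.5  54.7] tool y yaw 81.4 z [-0.001  0.001 -1.   ] F [-0.   0.5  0.5] g -0.0
to pad L [-0.6 -1.8 77.9]
[[-0.0, 0.948, 0.317, 81.357], [1.0, 0.001, -0.001, 0.39], [-0.001, 0.317, -0.948, -171.247], [0.0, 0.0, 0.0, 1.0]] 318.78596095705996 dict_keys(['color', 'range_z', 'fx', 'fy', 'cx', 'cy', 'tool_from_camera'])
```

View pics/w1.png

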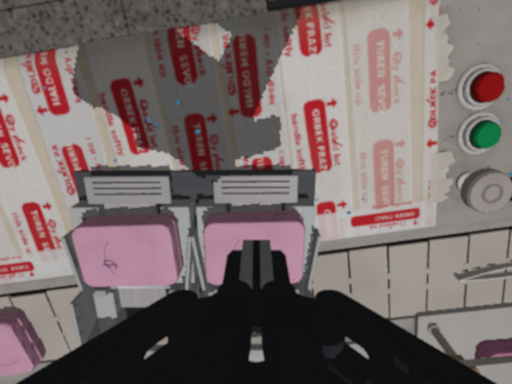

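View pics/side1.png

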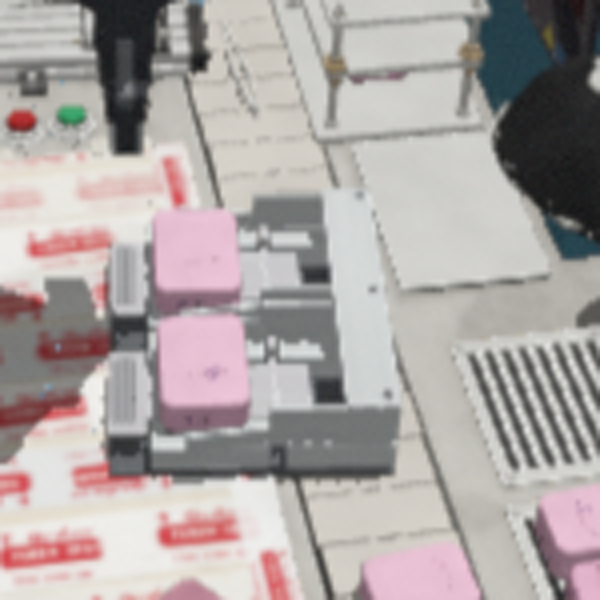

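The wrist view shows the left pad at (257,190), the right pad at (128,191), and the moulds at (254,247) and (128,251). The shut fingers show at (257,245), raised above the left mould by parallax. I'll measure from this view.

```bash
python3 - <<'E'
from h import *
import pickle
s,c=pickle.load(open("w1.pkl","rb"))
T=np.eye(4);T[:3,:3]=rot(s["ee_rot"]);T[:3,3]=s["eef_pos"];T=T@c["tool_from_camera"]
f=lambda n,p,h:print(n,[rk(q).round(1).tolist() for q in ray(c,p,h,T)])
f("Lpad corners",[(214,176),(298,175),(299,204),(214,204)],23)
f("Rpad corners",[(84,177),(170,176),(172,205),(84,205)],23)
P=cloud(c,T)
m=pink(c["color"]);N,L,S,_=cv2.connectedComponentsWithStats(m)
for i in range(1,N):
    if S[i,4]>800:
        q=P[L==i];print(S[i],"z",np.percentile(q[:,2],[10,50,90]).round(1))
        ys,xs=np.where(L==i);pts=ray(c,np.stack([xs,ys],1),50,T);r=np.array([rk(p) for p in pts]);k=cv2.minAreaRect(r.astype(np.float32));print("rect rack@z50",k)
print("padz",P[190,257].round(1),P[190,128].round(1))
E
```

```text
Lpad corners [[-98.1, 21.4], [-98.8, 89.7], [-73.6, 91.6], [-73.7, 20.3]]
Rpad corners [[-97.3, -84.4], [-98.1, -14.4], [-72.9, -14.9], [-73.0, -88.6]]
[ 204  221  101   64 3666] z [47.9 48.9 49.8]
rect rack@z50 ((-42.119041442871094, 53.456520080566406), (54.66078567504883, 78.78681182861328), 1.3332380056381226)
[  72  224  107   63 5787] z [48.3 49.3 50.1]
rect rack@z50 ((-39.93165588378906, -47.51511764526367), (53.769596099853516, 78.61083221435547), 2.034888982772827)
[   0  323   35   53 1184] z [20.7 21.7 22.6]
rect rack@z50 ((56.436004638671875, -155.92068481445312), (29.667125701904297, 60.454593658447266), 75.75739288330078)
padz [ 441.4 -251.7   23. ] [ 425.6 -357.4   22.1]
```

```bash
sed -i 's/O=np.array(\[518,-320.3\])/O=np.array([518.3,-318.3])/' h.py; grep -c 518.3 h.py
```

```text
1
```

carry_out --plan '[[0,[0,0,15],[0,0,0]],[0,[0,0,20],[0,0,0]],[0,[0,0,20],[0,0,0]],[0,[0,0,12],[0,0,0]],[0,[0,0,6],[0,0,0]],[0,[0,0,0],[0,0,0]],[0,[0,0,0],[0,0,0]]]'

```text
time_s: 3.95
eef_pos: [441.4, -253.9, 30.2]
ee_rot: [0.001, 0.075, 0.997, -0.001]
force: [-1.1, -0.7, 0.5]
grip_width: -0.002
```

carry_out --plan '[[0,[0,0,3],[0,0,0]],[0,[0,0,3],[0,0,0]],[0,[0,0,0],[0,0,0]],[0,[0,0,0],[0,0,0]]]'

```text
time_s: 4.28
eef_pos: [440.9, -253.5, 23.3]
ee_rot: [0.0, 0.075, 0.997, -0.0]
force: [-0.4, 0.1, -0.2]
grip_width: 0.0
```

```bash
python3 - <<'E'
from h import *
from rig import ctrl
s=ctrl.sense();rep(s)
c=ctrl.capture("side");cv2.imwrite("pics/side2.png",cv2.resize(c["color"][140:290,220:370],None,fx=4,fy=4,interpolation=cv2.INTER_CUBIC))
c=ctrl.capture("wrist");cv2.imwrite("pics/w2.png",c["color"])
E
```

```text
t 4.28 pos [ 440.9 -253.5   23.3] rack [-86.2  52.5] tool y yaw 81.4 z [ 0. -0. -1.] F [-0.4  0.1 -0.2] g 0.0
```

View pics/side2.png

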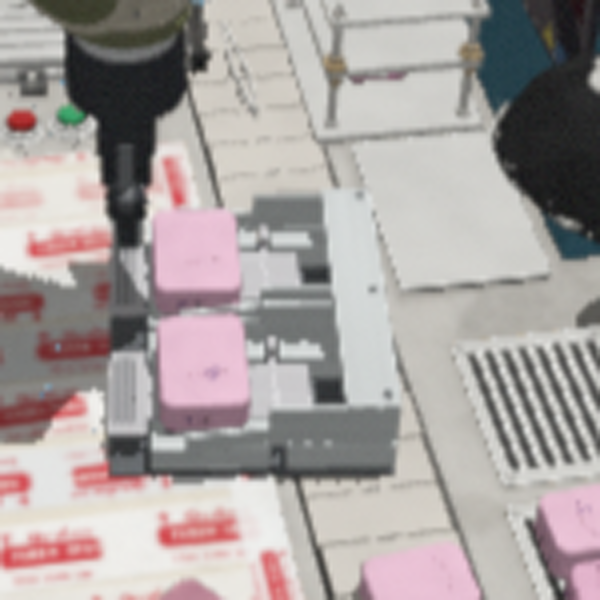

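View pics/w2.png

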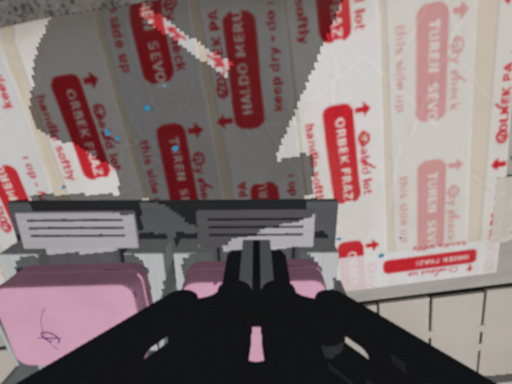

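```bash
python3 - <<'E'
from h import *
import pickle
d=pickle.load(open("d0.pkl","rb"))
for k in d:
    c=d[k];T=np.linalg.inv(c["cam_to_world"])
    for z in (23.3,50,80,120):
        p=T@np.array([440.9,-253.5,z,1]);uv=np.array([c["cx"]+c["fx"]*p[0]/-p[2],c["cy"]-c["fy"]*p[1]/-p[2]]);print(k,z,uv.round(1),((uv-[220,140])*4).round(0))
from rig import ctrl
c=ctrl.capture("side");cv2.imwrite("pics/side3.png",cv2.resize(c["color"][170:230,235:285],None,fx=10,fy=10,interpolation=cv2.INTER_CUBIC))
E
```

```text
scene 23.3 [242.9 218.5] [ 92. 314.]
scene 50 [242.5 211.9] [ 90. 287.]
scene 80 [242.1 204. ] [ 88. 256.]
scene 120 [241.5 192.9] [ 86. 212.]
side 23.3 [251.6 208.7] [127. 275.]
side 50 [251.5 201.4] [126. 246.]
side 80 [251.4 193. ] [126. 212.]
side 120 [251.3 181.3] [125. 165.]
```

View pics/side3.png

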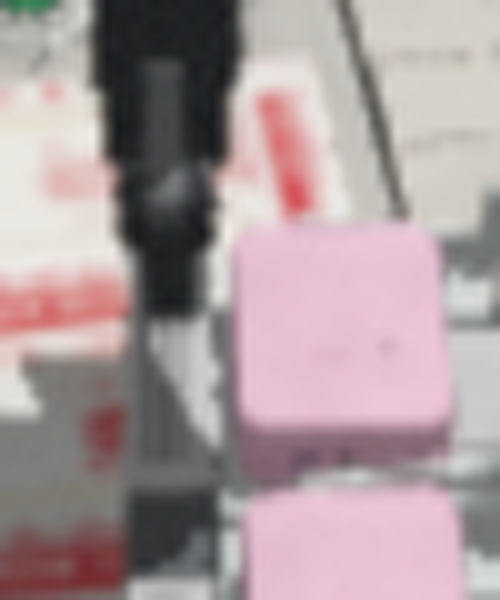

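```bash
python3 - <<'E'
from h import *
from rig import ctrl
s=ctrl.sense();c=ctrl.capture("wrist");T=np.linalg.inv(c["tool_from_camera"])
for p in ([0,0,0],[0,0,-19],[-11,0,0],[11,0,0]):
    q=T@np.array([*p,1.]);print(p,c["cx"]+c["fx"]*q[0]/-q[2],c["cy"]-c["fy"]*q[1]/-q[2],-q[2])
for v in range(232,300,6): print(v,c["range_z"][v,[240,247,257,267,275]].round(0))
M=np.eye(4);M[:3,:3]=rot(s["ee_rot"]);M[:3,3]=s["eef_pos"];P=cloud(c,M@c["tool_from_camera"])
for v in range(236,270,4):print(v,P[v,257].round(0),rk(P[v,257]).round(0))
cv2.imwrite("pics/w3.png",cv2.resize(c["color"][190:310,190:330],None,fx=5,fy=5,interpolation=cv2.INTER_CUBIC))
e=ctrl.capture("side");Q=cloud(e)
for v in range(190,222,2):print(v,Q[v,252].round(0))
E
```

```text
[0, 0, 0] 254.95620601413617 230.66487837594366 188.213116793819
[0, 0, -19] 254.8970383462023 246.04837416936522 170.19509301903156
[-11, 0, 0] 254.98009338832597 247.30797519988727 191.7036636132304
[11, 0, 0] 254.9314158807653 213.39280038643898 184.72256997440763
232 [188. 190. 190. 188.   0.]
238 [190. 191. 191. 190. 191.]
244 [192. 149. 149. 150. 192.]
250 [151. 144. 144. 145. 152.]
256 [147. 139. 140. 139. 148.]
262 [133. 135. 134. 135. 143.]
268 [130. 130. 129. 131. 137.]
274 [126. 126. 125. 126. 133.]
280 [123. 122. 122. 122. 120.]
286 [114. 117. 123. 116. 114.]
292 [113. 113. 124. 113. 113.]
298 [110. 111. 125. 110. 110.]
236 [ 445. -253.   22.] [-82.  54.]
240 [ 431. -251.   55.] [-96.  54.]
244 [ 430. -251.   61.] [-97.  54.]
248 [ 431. -251.   64.] [-97.  54.]
252 [ 430. -251.   68.] [-97.  54.]
256 [ 431. -251.   71.] [-96.  53.]
260 [ 430. -251.   75.] [-97.  53.]
264 [ 431. -251.   77.] [-96.  53.]
268 [ 430. -251.   82.] [-97.  53.]
190 [ 434. -314.  144.]
192 [ 436. -300.  124.]
194 [ 438. -283.  103.]
196 [ 440. -267.   82.]
198 [ 440. -267.   75.]
200 [ 440. -266.   66.]
202 [ 445. -231.   27.]
204 [ 444. -238.   26.]
206 [ 443. -250.   30.]
208 [ 442. -251.   24.]
210 [ 441. -261.   25.]
212 [ 440. -270.   26.]
214 [ 439. -271.   20.]
216 [ 437. -284.   25.]
218 [ 437. -287.   21.]
220 [ 438. -281.    7.]
```

View pics/w3.png

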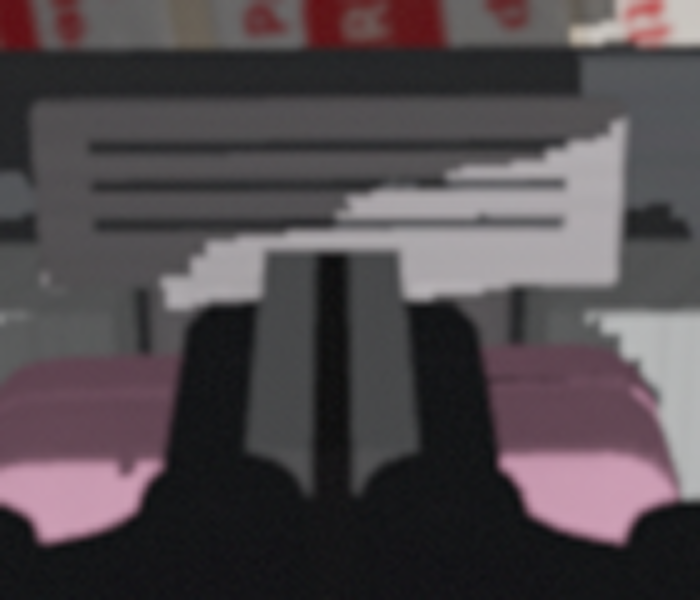

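The wrist and side depth both put the visible finger ends at about z=55, although the reported TCP is at z=23. I'll lower gently and use the force to find the true contact.

carry_out --plan '[[0,[0,0,1.5],[0,0,0]],[0,[0,0,1.5],[0,0,0]],[0,[0,0,0],[0,0,0]],[0,[0,0,0],[0,0,0]]]'

```text
time_s: 4.87
eef_pos: [440.8, -253.4, 20.0]
ee_rot: [-0.0, 0.075, 0.997, 0.0]
force: [0.1, 0.0, 0.1]
grip_width: 0.005
```

```bash
python3 - <<'E'
from h import *
from rig import ctrl
s=ctrl.sense();rep(s);c=ctrl.capture("wrist")
M=np.eye(4);M[:3,:3]=rot(s["ee_rot"]);M[:3,3]=s["eef_pos"];P=cloud(c,M@c["tool_from_camera"])
print(np.median(P[222:232,205:225].reshape(-1,3),0),np.median(P[222:232,30:120].reshape(-1,3),0))
for v in range(226,262,3):print(v,P[v,247].round(0),P[v,240].round(0))
cv2.imwrite("pics/w4.png",cv2.resize(c["color"][190:310,190:330],None,fx=5,fy=5,interpolation=cv2.INTER_CUBIC))
E
```

```text
t 4.87 pos [ 440.8 -253.4   20. ] rack [-86.3  52.6] tool y yaw 81.4 z [-0.  0. -1.] F [0.1 0.  0.1] g 0.0
[ 433.40727939 -275.79987485   22.78560237] [ 421.21727106 -355.95268566   22.67806973]
226 [ 436. -257.   22.] [ 435. -261.   22.]
229 [ 437. -257.   25.] [ 437. -262.   23.]
232 [ 440. -258.   23.] [ 439. -262.   23.]
235 [ 442. -258.   22.] [ 441. -262.   23.]
238 [ 443. -258.   23.] [ 443. -262.   23.]
241 [ 430. -256.   53.] [ 445. -263.   23.]
244 [ 429. -255.   58.] [ 447. -263.   23.]
247 [ 429. -255.   60.] [ 449. -264.   22.]
250 [ 430. -255.   63.] [ 433. -259.   56.]
253 [ 429. -255.   66.] [ 433. -259.   59.]
256 [ 430. -255.   68.] [ 434. -259.   60.]
259 [ 431. -255.   69.] [ 434. -259.   62.]
```

View pics/w4.png

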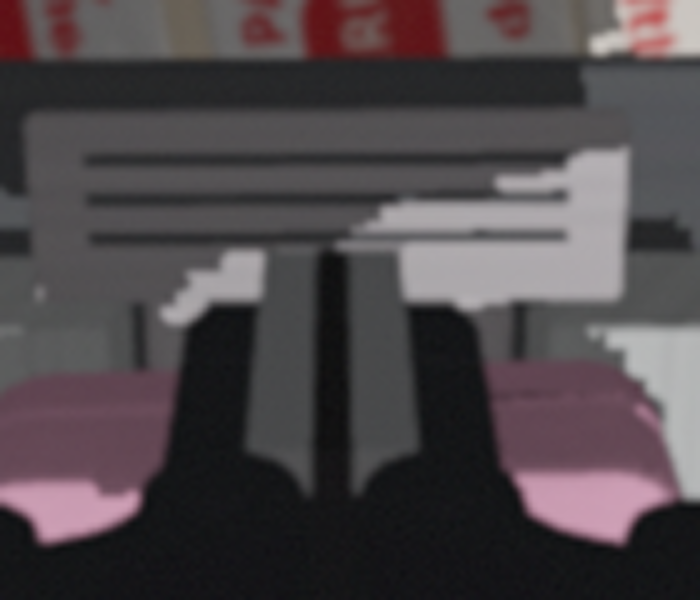

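There is no contact at a reported z of 20 and the plate is still at 23. Vision puts the fingertips about 30 mm above the reported TCP, and the gripper body is offset by the same amount. So I'll use vision and force for height, not the reported z.

carry_out --plan '[[0,[0,0,6],[0,0,0]],[0,[0,0,6],[0,0,0]],[0,[0,0,4],[0,0,0]],[0,[0,0,2],[0,0,0]],[0,[0,0,0],[0,0,0]],[0,[0,0,0],[0,0,0]]]'

```text
time_s: 5.42
eef_pos: [440.8, -253.4, 2.0]
ee_rot: [-0.0, 0.075, 0.997, 0.0]
force: [-0.5, -0.2, 0.0]
grip_width: -0.002
```

```bash
cat >> h.py <<'E'
def look(n):
    from rig import ctrl
    s=ctrl.sense();rep(s);c=ctrl.capture("wrist")
    M=np.eye(4);M[:3,:3]=rot(s["ee_rot"]);M[:3,3]=s["eef_pos"];P=cloud(c,M@c["tool_from_camera"])
    a=cv2.resize(c["color"][150:310,150:360],None,fx=3,fy=3,interpolation=cv2.INTER_CUBIC)
    e=ctrl.capture("side");b=cv2.resize(e["color"][170:250,235:325],None,fx=6,fy=6,interpolation=cv2.INTER_CUBIC)
    a=np.vstack([a,np.zeros((0,a.shape[1],3),np.uint8)]);h=max(a.shape[0],b.shape[0])
    pad=lambda i:np.vstack([i,np.zeros((h-i.shape[0],i.shape[1],3),np.uint8)])
    o=np.hstack([pad(a),pad(b)]);f=min(1,800/o.shape[1]);cv2.imwrite(f"pics/{n}.png",cv2.resize(o,None,fx=f,fy=f))
    return s,c,P,e,cloud(e)
E
python3 - <<'E'
from h import *
s,c,P,e,Q=look("k1")
for v in range(226,262,3):print(v,P[v,247].round(0),P[v,215].round(0))
for v in range(194,222,2):print(v,Q[v,252].round(0))
E
```

```text
t 5.42 pos [ 440.8 -253.4    2. ] rack [-86.3  52.6] tool y yaw 81.4 z [-0.  0. -1.] F [-0.5 -0.2  0. ] g -0.0
226 [ 429. -256.   20.] [ 426. -272.   22.]
229 [ 430. -256.   21.] [ 427. -272.   24.]
232 [ 432. -256.   22.] [ 429. -272.   23.]
235 [ 433. -256.   22.] [ 430. -273.   23.]
238 [ 435. -257.   22.] [ 432. -273.   22.]
241 [ 360. -241.  173.] [ 434. -273.   23.]
244 [ 430. -255.   39.] [ 435. -274.   24.]
247 [ 430. -255.   42.] [ 438. -274.   22.]
250 [ 430. -255.   45.] [ 439. -275.   22.]
253 [ 430. -255.   47.] [ 440. -275.   24.]
256 [ 430. -255.   50.] [ 360. -241.  173.]
259 [ 430. -255.   52.] [ 445. -276.   22.]
194 [ 434. -311.  128.]
196 [ 434. -315.  125.]
198 [ 434. -311.  115.]
200 [ 438. -280.   80.]
202 [ 440. -267.   61.]
204 [ 440. -269.   55.]
206 [ 440. -269.   48.]
208 [ 442. -252.   24.]
210 [ 441. -261.   26.]
212 [ 440. -268.   25.]
214 [ 439. -276.   26.]
216 [ 437. -283.   25.]
218 [ 437. -286.   21.]
220 [ 438. -280.    7.]
```

View pics/k1.png

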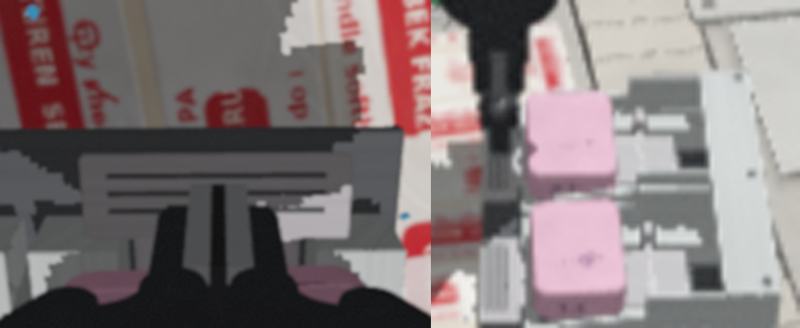

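carry_out --plan '[[0,[0,0,3],[0,0,0]],[0,[0,0,2],[0,0,0]],[0,[0,0,1],[0,0,0]],[0,[0,0,0],[0,0,0]],[0,[0,0,0],[0,0,0]]]'

```text
time_s: 5.93
eef_pos: [440.8, -253.4, -4.0]
ee_rot: [-0.0, 0.075, 0.997, 0.0]
force: [-0.2, -0.4, -0.1]
grip_width: -0.0
```

carry_out --plan '[[0,[0,0,1],[0,0,0]],[0,[0,0,1],[0,0,0]],[0,[0,0,0],[0,0,0]],[0,[0,0,0],[0,0,0]]]'

```text
time_s: 6.27
eef_pos: [440.8, -253.4, -6.0]
ee_rot: [-0.0, 0.075, 0.997, 0.0]
force: [-0.3, 1.0, -0.1]
grip_width: -0.0
```

carry_out --plan '[[0,[0,0,1],[0,0,0]],[0,[0,0,1],[0,0,0]],[0,[0,0,0],[0,0,0]],[0,[0,0,0],[0,0,0]]]'

```text
time_s: 6.6
eef_pos: [440.9, -253.5, -7.8]
ee_rot: [0.0, 0.075, 0.997, -0.0]
force: [-0.5, -0.2, 2.9]
grip_width: 0.0
```

```bash
python3 - <<'E'
from h import *
s,c,P,e,Q=look("k2")
for v in range(220,262,3):print(v,P[v,247].round(0),P[v,215].round(0))
print(s["joints"].round(3))
E
```

```text
t 6.6 pos [ 440.9 -253.5   -7.8] rack [-86.2  52.5] tool y yaw 81.4 z [ 0. -0. -1.] F [-0.5 -0.2  2.9] g 0.0
220 [ 429. -256.    3.] [ 426. -273.    4.]
223 [ 430. -256.    5.] [ 427. -273.    4.]
226 [ 432. -257.    4.] [ 429. -274.    4.]
229 [ 433. -257.    5.] [ 430. -274.    6.]
232 [ 429. -256.   19.] [ 426. -271.   20.]
235 [ 430. -256.   20.] [ 427. -271.   21.]
238 [ 431. -256.   21.] [ 429. -272.   21.]
241 [ 430. -256.   26.] [ 430. -272.   20.]
244 [ 429. -255.   30.] [ 431. -272.   22.]
247 [ 430. -255.   33.] [ 433. -272.   22.]
250 [ 430. -255.   35.] [ 435. -273.   22.]
253 [ 430. -255.   38.] [ 436. -273.   22.]
256 [ 430. -255.   40.] [ 439. -274.   20.]
259 [ 430. -255.   42.] [ 440. -274.   21.]
[-0.752  0.551  1.766  0.     0.824 -2.173]
```

View pics/k2.png

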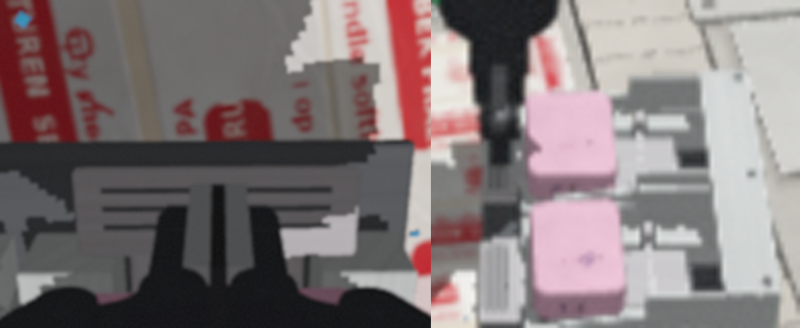

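Contact shows at a reported z of about -7.7 with 2.9 N, so the tip is at reported z + 30.7. I'll press about 11 mm further.

carry_out --plan '[[0,[0,0,1],[0,0,0]],[0,[0,0,1],[0,0,0]],[0,[0,0,1],[0,0,0]],[0,[0,0,1],[0,0,0]],[0,[0,0,1],[0,0,0]],[0,[0,0,1],[0,0,0]],[0,[0,0,0],[0,0,0]],[0,[0,0,0],[0,0,0]]]'

```text
time_s: 7.37
eef_pos: [440.9, -253.5, -13.9]
ee_rot: [0.0, 0.075, 0.997, -0.0]
force: [-0.6, 0.1, 4.3]
grip_width: 0.001
```

carry_out --plan '[[0,[0,0,1],[0,0,0]],[0,[0,0,1],[0,0,0]],[0,[0,0,1],[0,0,0]],[0,[0,0,1],[0,0,0]],[0,[0,0,1],[0,0,0]],[0,[0,0,0],[0,0,0]],[0,[0,0,0],[0,0,0]]]'

```text
time_s: 7.95
eef_pos: [440.9, -253.5, -18.8]
ee_rot: [0.0, 0.075, 0.997, -0.0]
force: [-0.5, 0.3, 5.3]
grip_width: -0.005
```

```bash
python3 - <<'E'
from h import *
s,c,P,e,Q=look("k3")
print(np.median(P[235:250,200:225].reshape(-1,3),0))
E
```

```text
t 7.95 pos [ 440.9 -253.5  -18.8] rack [-86.2  52.5] tool y yaw 81.4 z [ 0. -0. -1.] F [-0.5  0.3  5.3] g -0.01
[ 430.19456141 -273.33923951   10.07602409]
```

View pics/k3.png

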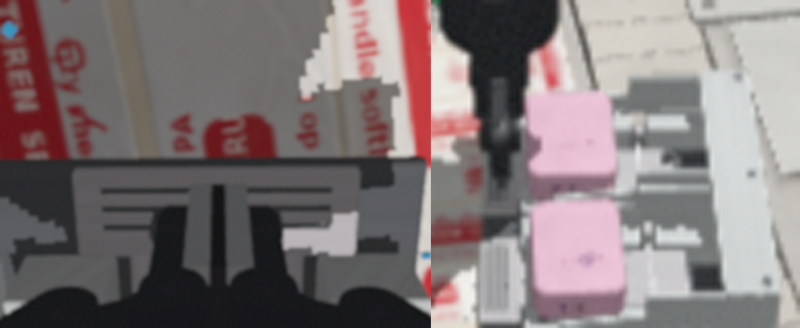

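carry_out --plan '[[0,[0,0,0.7],[0,0,0]],[0,[-2,0,0],[0,0,0]],[0,[-3,0,0],[0,0,0]],[0,[-3,0,0],[0,0,0]],[0,[-3,0,0],[0,0,0]],[0,[-3,0,0],[0,0,0]],[0,[-3,0,0],[0,0,0]],[0,[-3,0,0],[0,0,0]],[0,[-3,0,0],[0,0,0]],[0,[-3,0,0],[0,0,0]],[0,[-3,0,0],[0,0,0]],[0,[-3,0,0],[0,0,0]]]'

```text
time_s: 9.05
eef_pos: [470.8, -257.8, -19.4]
ee_rot: [-0.002, 0.075, 0.997, 0.001]
force: [-12.0, 2.0, 15.0]
grip_width: -0.0
```

```bash
python3 - <<'E'
from h import *
s,c,P,e,Q=look("k4")
E
```

```text
t 9.05 pos [ 470.8 -257.8  -19.4] rack [-56.   52.8] tool y yaw 81.4 z [-0.004  0.002 -1.   ] F [-12.   2.  15.] g -0.0
```

View pics/k4.png

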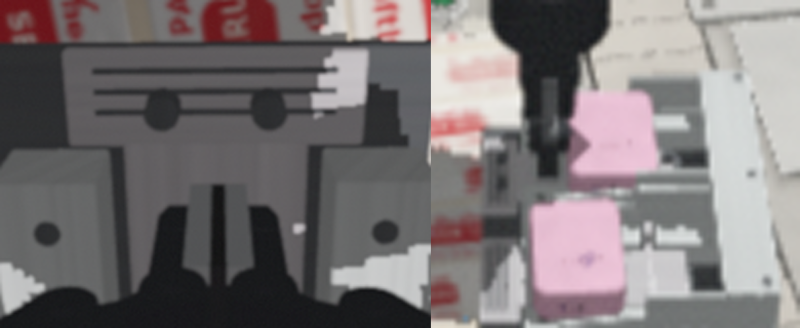

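carry_out --plan '[[0,[-3,0,0],[0,0,0]],[0,[-3,0,0],[0,0,0]],[0,[-3,0,0],[0,0,0]],[0,[-3,0,0],[0,0,0]],[0,[-3,0,0],[0,0,0]],[0,[-3,0,0],[0,0,0]],[0,[-3,0,0],[0,0,0]],[0,[-3,0,0],[0,0,0]],[0,[-3,0,0],[0,0,0]],[0,[-3,0,0],[0,0,0]]]'

```text
time_s: 9.98
eef_pos: [500.5, -262.4, -19.3]
ee_rot: [-0.002, 0.075, 0.997, 0.001]
force: [-12.0, 2.9, 15.4]
grip_width: -0.0
```

```bash
python3 - <<'E'
from h import *
s,c,P,e,Q=look("k5")
print(np.median(P[225:245,178:196].reshape(-1,3),0))
E
```

```text
t 9.98 pos [ 500.5 -262.4  -19.3] rack [-26.   52.7] tool y yaw 81.4 z [-0.004  0.002 -1.   ] F [-12.    2.9  15.4] g -0.0
[ 477.4259691  -289.46909714   24.46826848]
```

View pics/k5.png

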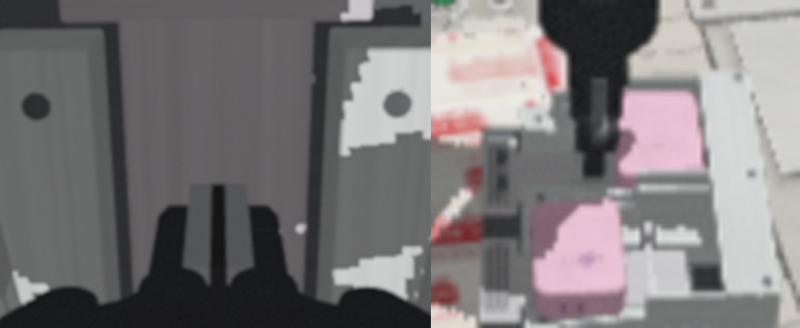

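carry_out --plan '[[0,[-3,0,0],[0,0,0]],[0,[-3,0,0],[0,0,0]],[0,[-3,0,0],[0,0,0]],[0,[-3,0,0],[0,0,0]],[0,[-3,0,0],[0,0,0]],[0,[-3,0,0],[0,0,0]],[0,[-3,0,0],[0,0,0]],[0,[-3,0,0],[0,0,0]],[0,[-2,0,0],[0,0,0]]]'

```text
time_s: 10.83
eef_pos: [526.4, -266.4, -19.2]
ee_rot: [-0.002, 0.075, 0.997, 0.0]
force: [-12.2, 2.0, 15.4]
grip_width: -0.001
```

```bash
cat >> h.py <<'E'
def mould(e,box):
    m=pink(e["color"]);M=np.zeros_like(m);a,b,l,r=box;M[a:b,l:r]=m[a:b,l:r]
    N,L,S,_=cv2.connectedComponentsWithStats(M);i=1+S[1:,4].argmax();return L==i
E
python3 - <<'E'
from h import *
s,c,P,e,Q=look("k6")
cv2.imwrite("pics/k6s.png",cv2.resize(e["color"][165:235,240:330],None,fx=8,fy=8,interpolation=cv2.INTER_CUBIC))
E
```

```text
t 10.83 pos [ 526.4 -266.4  -19.2] rack [ 0.3 52.5] tool y yaw 81.4 z [-0.004  0.001 -1.   ] F [-12.2   2.   15.4] g -0.0
```

View pics/k6s.png

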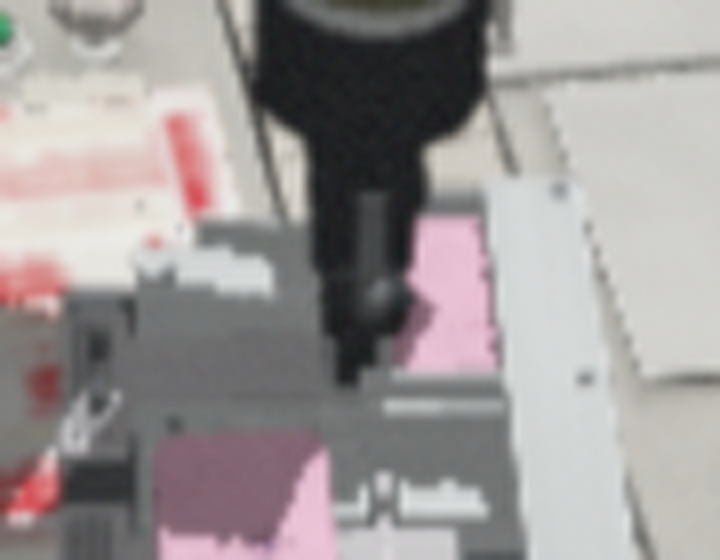

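View pics/k6.png

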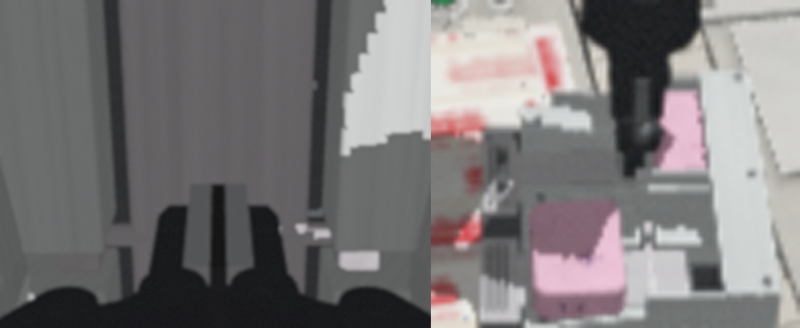

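carry_out --plan '[[0,[-1,0,0],[0,0,0]],[0,[-1,0,0],[0,0,0]],[0,[-1,0,0],[0,0,0]],[0,[0,0,0],[0,0,0]],[0,[0,0,0],[0,0,0]]]'

```text
time_s: 11.35
eef_pos: [529.5, -266.9, -19.2]
ee_rot: [-0.002, 0.075, 0.997, 0.0]
force: [-10.5, 2.5, 13.1]
grip_width: 0.004
```

```bash
python3 - <<'E'
from h import *
s,c,P,e,Q=look("k7")
from rig import ctrl
g=ctrl.capture("scene")
cv2.imwrite("pics/k7s.png",cv2.resize(g["color"][150:240,210:320],None,fx=6,fy=6,interpolation=cv2.INTER_CUBIC))
m=mould(e,(180,215,270,320));q=Q[m];q=q[q[:,2]>44];r=np.array([rk(p) for p in q]);print(len(q),np.percentile(r,[2,50,98],axis=0),np.median(q[:,2]))
E
```

```text
t 11.35 pos [ 529.5 -266.9  -19.2] rack [ 3.4 52.5] tool y yaw 81.4 z [-0.003  0.001 -1.   ] F [-10.5   2.5  13.1] g 0.0
16 [[17.17728085 23.23922092]
 [23.2283056  34.54799414]
 [26.55632234 51.53127544]] 51.34084561078072
```

View pics/k7s.png

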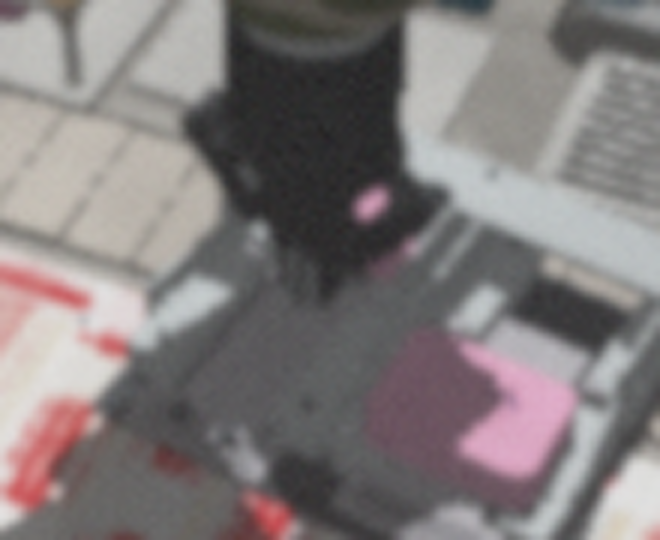

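carry_out --plan '[[0,[1,0,0],[0,0,0]],[0,[2,0,0],[0,0,0]],[0,[2,0,0],[0,0,0]],[0,[0,0,-3],[0,0,0]],[0,[0,0,-8],[0,0,0]],[0,[0,0,-15],[0,0,0]],[0,[0,0,-25],[0,0,0]],[0,[0,0,-30],[0,0,0]],[0,[20,0,-15],[0,0,0]],[0,[30,0,0],[0,0,0]],[0,[30,-10,0],[0,0,0]],[0,[0,0,0],[0,0,0]]]'

```text
time_s: 12.5
eef_pos: [441.1, -263.5, 76.1]
ee_rot: [-0.002, 0.076, 0.997, 0.001]
force: [-0.3, 0.3, 0.2]
grip_width: -0.001
```

```bash
python3 - <<'E'
from h import *
s,c,P,e,Q=look("k8")
cv2.imwrite("pics/k8w.png",c["color"])
cv2.imwrite("pics/k8s.png",cv2.resize(e["color"][165:260,240:330],None,fx=6,fy=6,interpolation=cv2.INTER_CUBIC))
import pickle;pickle.dump((s,c,e),open("k8.pkl","wb"))
E
```

```text
t 12.5 pos [ 441.1 -263.5   76.1] rack [-84.5  42.6] tool y yaw 81.3 z [-0.004  0.002 -1.   ] F [-0.3  0.3  0.2] g -0.0
```

View pics/k8w.png

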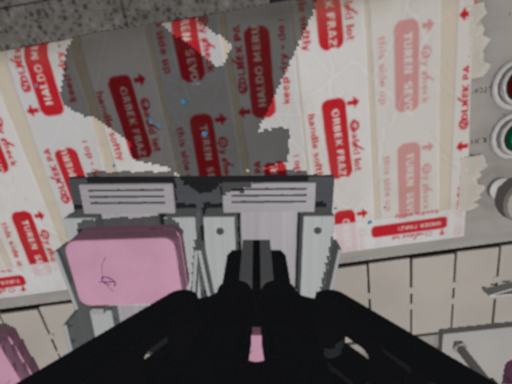

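View pics/k8s.png

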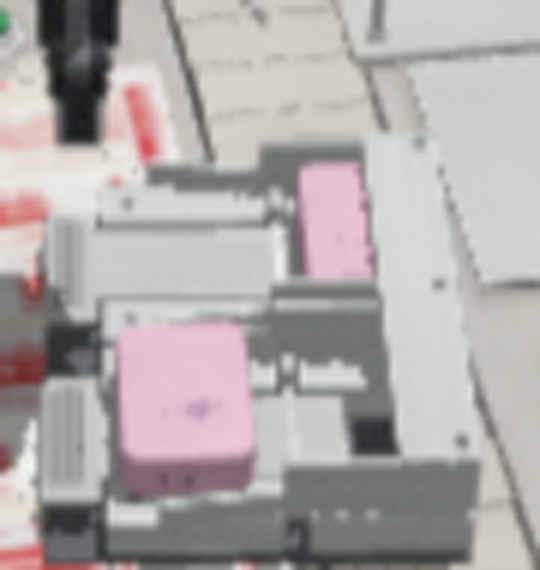

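The left mould sits in its bay and its tooth is up at (278,205) in the crop. I'll measure the mould and the plate height.

```bash
python3 - <<'E'
from h import *
import pickle
s,c,e=pickle.load(open("k8.pkl","rb"))
M=np.eye(4);M[:3,:3]=rot(s["ee_rot"]);M[:3,3]=s["eef_pos"];T=M@c["tool_from_camera"];P=cloud(c,T);Q=cloud(e)
print("Lpad z",np.median(P[192:207,230:305,2]),"Rpad z",np.median(P[190:207,88:170,2]))
S=lambda p:np.array(p)/6-5/12+[240,165]
for p in ray(e,S([(300,165),(303,278),(362,163),(372,275)]),50): print("mould top",rk(p).round(1))
for p in ray(e,S([(278,190),(278,205)]),33): print("tooth",rk(p).round(1))
for p in ray(e,S([(119,330),(125,458),(243,325),(253,456)]),50): print("Rmould",rk(p).round(1))
print("need above R pad",need(s,-86,-53,76).round(1))
f=lambda n,p,h:print(n,[rk(q).round(1).tolist() for q in ray(c,p,h,T)])
f("Lpad",[(222,186),(315,184),(317,211),(223,211)],23);f("Rpad",[(80,186),(173,185),(174,212),(81,213)],23)
EOF=0
E
```

```text
Lpad z 22.706978729934775 Rpad z 22.635925292743877
mould top [17.3 89.3]
mould top [14.3 15.2]
mould top [45.5 90.5]
mould top [44.5 16.8]
tooth [ 8.  91.3]
tooth [ 7.5 81.1]
Rmould [-65.9 -16.2]
Rmould [-64.1 -89.8]
Rmould [-13.  -13.6]
Rmould [-12.1 -89.2]
need above R pad [  1.3 -95.6  -0. ]
Lpad [[-95.8, 18.4], [-97.1, 86.9], [-75.8, 89.6], [-76.0, 18.4]]
Rpad [[-96.1, -86.2], [-96.6, -17.7], [-75.3, -18.7], [-74.7, -89.2]]
```

carry_out --plan '[[0,[1.3,-20,0],[0,0,0]],[0,[0,-30,0],[0,0,0]],[0,[0,-30,0],[0,0,0]],[0,[0,-16,0],[0,0,0]],[0,[0,0,15],[0,0,0]],[0,[0,0,25],[0,0,0]],[0,[0,0,20],[0,0,0]],[0,[0,0,12],[0,0,0]],[0,[0,0,5],[0,0,0]],[0,[0,0,0],[0,0,0]],[0,[0,0,0],[0,0,0]]]'

```text
time_s: 13.52
eef_pos: [430.2, -359.3, 0.1]
ee_rot: [0.0, 0.075, 0.997, -0.0]
force: [-0.8, -0.1, 0.2]
grip_width: 0.004
```

```bash
python3 - <<'E'
from h import *
s,c,P,e,Q=look("m1");print(need(s,-86,-53,-7.5).round(1))
E
```

```text
t 13.52 pos [ 4.302e+02 -3.593e+02  1.000e-01] rack [-80.9 -53.7] tool y yaw 81.4 z [ 0.001 -0.001 -1.   ] F [-0.8 -0.1  0.2] g 0.0
[5.1 0.7 7.6]
```

View pics/m1.png

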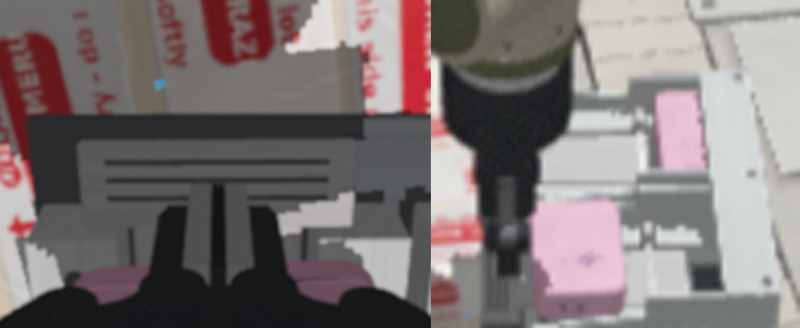

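carry_out --plan '[[0,[5,0.7,0],[0,0,0]],[0,[0,0,3],[0,0,0]],[0,[0,0,3],[0,0,0]],[0,[0,0,2],[0,0,0]],[0,[0,0,1],[0,0,0]],[0,[0,0,0],[0,0,0]],[0,[0,0,0],[0,0,0]]]'

```text
time_s: 14.2
eef_pos: [424.7, -357.6, -9.5]
ee_rot: [-0.0, 0.075, 0.997, -0.0]
force: [-2.3, -0.5, 3.5]
grip_width: -0.001
```

carry_out --plan '[[0,[0,0,1.5],[0,0,0]],[0,[0,0,1.5],[0,0,0]],[0,[0,0,1.5],[0,0,0]],[0,[0,0,1.5],[0,0,0]],[0,[0,0,1.5],[0,0,0]],[0,[0,0,1.5],[0,0,0]],[0,[0,0,1],[0,0,0]],[0,[0,0,0],[0,0,0]],[0,[0,0,0],[0,0,0]]]'

```text
time_s: 14.95
eef_pos: [424.8, -357.7, -19.4]
ee_rot: [-0.0, 0.075, 0.997, -0.0]
force: [-4.9, 0.4, 7.6]
grip_width: 0.001
```

```bash
python3 - <<'E'
from h import *
s,c,P,e,Q=look("m2");print(np.median(P[235:250,200:225].reshape(-1,3),0))
E
```

```text
t 14.95 pos [ 424.8 -357.7  -19.4] rack [-86.6 -52.9] tool y yaw 81.4 z [-0. -0. -1.] F [-4.9  0.4  7.6] g 0.0
[ 414.12464809 -377.52870758    9.50231244]
```

View pics/m2.png

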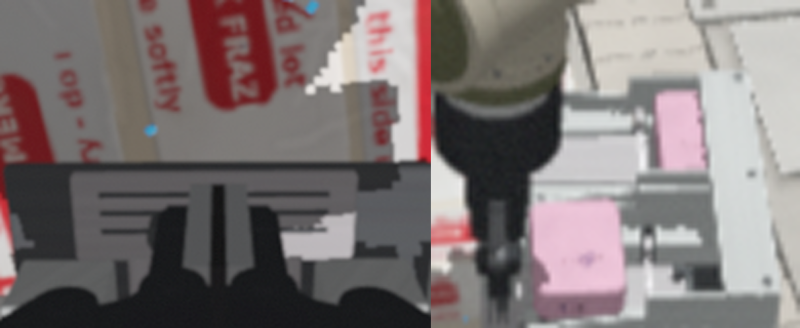

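carry_out --plan '[[0,[-2,0,0],[0,0,0]],[0,[-3,0,0],[0,0,0]],[0,[-3,0,0],[0,0,0]],[0,[-3,0,0],[0,0,0]],[0,[-3,0,0],[0,0,0]],[0,[-3,0,0],[0,0,0]],[0,[-3,0,0],[0,0,0]],[0,[-3,0,0],[0,0,0]],[0,[-3,0,0],[0,0,0]],[0,[-3,0,0],[0,0,0]],[0,[-3,0,0],[0,0,0]]]'

```text
time_s: 15.97
eef_pos: [455.5, -362.2, -19.3]
ee_rot: [-0.001, 0.075, 0.997, 0.0]
force: [-9.5, 2.1, 12.8]
grip_width: 0.001
```

```bash
python3 - <<'E'
from h import *
s,c,P,e,Q=look("m3")
E
```

```text
t 15.97 pos [ 455.5 -362.2  -19.3] rack [-55.5 -52.8] tool y yaw 81.4 z [-0.002  0.001 -1.   ] F [-9.5  2.1 12.8] g 0.0
```

View pics/m3.png

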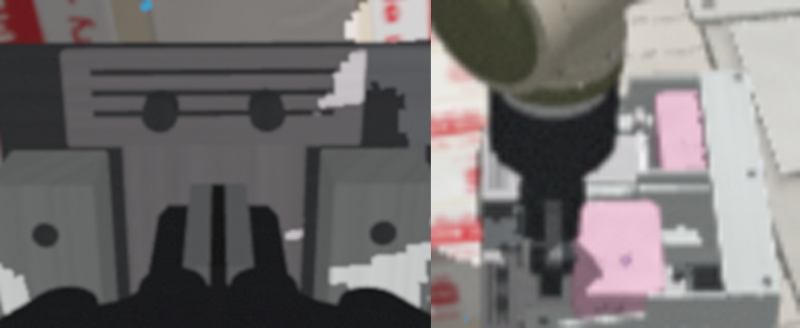

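carry_out --plan '[[0,[-3,0,0],[0,0,0]],[0,[-3,0,0],[0,0,0]],[0,[-3,0,0],[0,0,0]],[0,[-3,0,0],[0,0,0]],[0,[-3,0,0],[0,0,0]],[0,[-3,0,0],[0,0,0]],[0,[-3,0,0],[0,0,0]],[0,[-3,0,0],[0,0,0]],[0,[-3,0,0],[0,0,0]],[0,[-3,0,0],[0,0,0]]]'

```text
time_s: 16.9
eef_pos: [485.1, -366.8, -19.2]
ee_rot: [-0.001, 0.075, 0.997, 0.0]
force: [-10.0, 1.4, 12.8]
grip_width: -0.002
```

carry_out --plan '[[0,[-3,0,0],[0,0,0]],[0,[-3,0,0],[0,0,0]],[0,[-3,0,0],[0,0,0]],[0,[-3,0,0],[0,0,0]],[0,[-3,0,0],[0,0,0]],[0,[-3,0,0],[0,0,0]],[0,[-3,0,0],[0,0,0]],[0,[-3,0,0],[0,0,0]]]'

```text
time_s: 17.57
eef_pos: [508.9, -370.4, -19.2]
ee_rot: [-0.001, 0.075, 0.997, 0.0]
force: [-11.0, 1.1, 11.7]
grip_width: 0.004
```

```bash
python3 - <<'E'
from h import *
s,c,P,e,Q=look("m4")
E
```

```text
t 17.57 pos [ 508.9 -370.4  -19.2] rack [ -1.5 -53. ] tool y yaw 81.4 z [-0.002  0.001 -1.   ] F [-11.    1.1  11.7] g 0.0
```

View pics/m4.png

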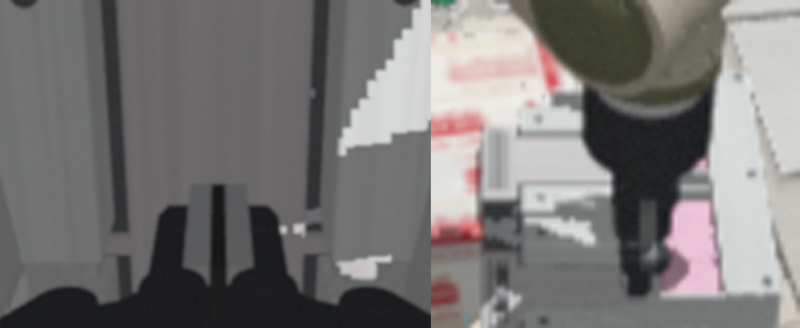

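carry_out --plan '[[0,[-2,0,0],[0,0,0]],[0,[-1.5,0,0],[0,0,0]],[0,[-1,0,0],[0,0,0]],[0,[0,0,0],[0,0,0]],[0,[0,0,0],[0,0,0]]]'

```text
time_s: 18.08
eef_pos: [513.6, -371.2, -19.2]
ee_rot: [-0.001, 0.075, 0.997, 0.0]
force: [-7.8, 1.0, 11.2]
grip_width: -0.002
```

```bash
python3 - <<'E'
from h import *
from rig import ctrl
rep(ctrl.sense())
E
```

```text
t 18.08 pos [ 513.6 -371.2  -19.2] rack [  3.3 -53. ] tool y yaw 81.4 z [-0.001  0.    -1.   ] F [-7.8  1.  11.2] g -0.0
```

carry_out --plan '[[0,[1,0,0],[0,0,0]],[0,[2,0,0],[0,0,0]],[0,[2,0,0],[0,0,0]],[0,[0,0,-3],[0,0,0]],[0,[0,0,-8],[0,0,0]],[0,[0,0,-15],[0,0,0]],[0,[0,0,-25],[0,0,0]],[0,[0,0,-30],[0,0,0]],[0,[20,0,-25],[0,0,0]],[0,[30,0,-20],[0,0,0]],[0,[30,10,-10],[0,0,0]],[0,[30,20,0],[0,0,0]],[0,[20,30,0],[0,0,0]],[0,[0,35,0],[0,0,0]],[0,[0,35,0],[0,0,0]],[0,[0,35,0],[0,0,0]],[0,[0,30,0],[0,0,0]],[0,[0,0,0],[0,0,0]],[0,[0,0,0],[0,0,0]]]'

```text
time_s: 19.67
eef_pos: [409.9, -156.8, 116.4]
ee_rot: [-0.0, 0.074, 0.997, 0.0]
force: [0.7, -0.3, -0.2]
grip_width: -0.002
```

```bash
python3 - <<'E'
from h import *
from rig import ctrl
s=ctrl.sense();rep(s);e=ctrl.capture("side");g=ctrl.capture("scene");Q=cloud(e);G=cloud(g)
cv2.imwrite("pics/fs.png",cv2.resize(e["color"][165:260,240:330],None,fx=6,fy=6,interpolation=cv2.INTER_CUBIC))
cv2.imwrite("pics/fc.png",g["color"]);cv2.imwrite("pics/fc2.png",cv2.resize(g["color"][160:255,215:340],None,fx=6,fy=6,interpolation=cv2.INTER_CUBIC))
S=lambda p:np.array(p)/6-5/12+[240,165]
for n,y in(("L",53),("R",-53)):
    for nm,CC,W in(("side",e,Q),("scene",g,G)):
        w=W.reshape(-1,3);r=np.stack([(w[:,:2]-O)@U,(w[:,:2]-O)@V],1)
        pad=(abs(r[:,0]+86)<9)&(abs(r[:,1]-y)<28);pl=(r[:,0]>-60)&(r[:,0]<-5)&(abs(r[:,1]-y)<16)
        pk=pink(CC["color"]).ravel().astype(bool)&(abs(r[:,1]-y)<45)&(r[:,0]>0)&(r[:,0]<80)
        top=pk&(w[:,2]>46)
        print(n,nm,"pad z",np.median(w[pad,2]).round(1),"plate z",np.median(w[pl,2]).round(1),"pink top z",np.median(w[top,2]).round(1),"rack x 5%",np.percentile(r[top,0],[3,10]).round(1),"y",np.percentile(r[top,1],[2,98]).round(1))
E
```

```text
t 19.67 pos [ 409.9 -156.8  116.4] rack [-131.3  143.4] tool y yaw 81.5 z [-0.001  0.    -1.   ] F [ 0.7 -0.3 -0.2] g -0.0
L side pad z 24.9 plate z 25.0 pink top z 49.5 rack x 5% [15.5 15.6] y [22.  61.4]
L scene pad z 22.0 plate z 22.6 pink top z 49.8 rack x 5% [17.6 19.1] y [16.2 86.6]
R side pad z 25.3 plate z 25.1 pink top z 49.3 rack x 5% [15.3 15.5] y [-83.9 -34.1]
R scene pad z 21.4 plate z 22.7 pink top z 50.2 rack x 5% [17.2 18.4] y [-89.9 -17.5]
```

View pics/fs.png

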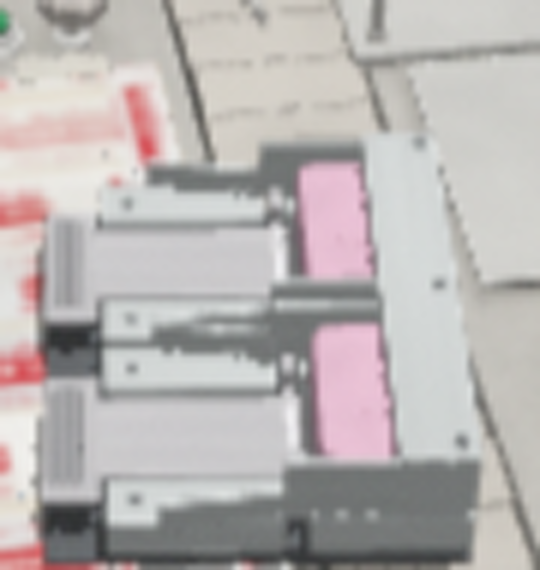

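View pics/fc2.png

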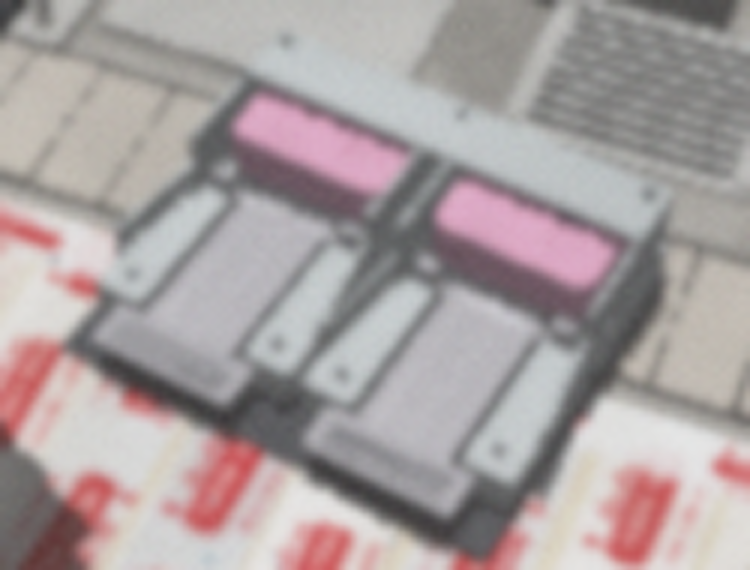

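View pics/fc.png

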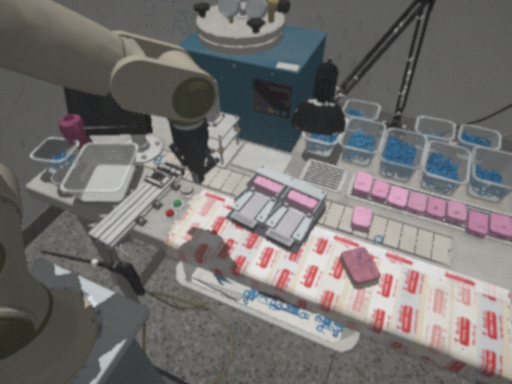

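Both moulds are home, all four teeth stand behind them, both plates are at rest height, and the robot is clear. Handing in.

```bash
python3 -c "
from rig import ctrl
print(ctrl.finish_job())"
```

```text
the job is handed in; nothing more can be done
None
```

Both moulds are home in their bays with the latches up behind them, and the job was handed in at about 20 s of the 45 s allowed. I did the left lane first, then the right. For each I pressed the plate down about 11–12 mm with shut fingers, slid the mould along the groove past the teeth, backed off 5 mm and lifted clear.

**Last checks:**
- **Latches:** the teeth stand behind both moulds. The plates are at rest height, 22–23 mm in the scene view. The side view read about 25 mm, a 2–3 mm disagreement in line with that camera's error elsewhere on the rack.
- **Moulds:** the tops are at 49–50 mm, so both lie flat on the ledges. Rear edges are at rack x of about 14–16, clear of the teeth, which end at 10. The scene view alone read 17–18.
- **Surroundings:** the other things on the bench look untouched, judging by eye in the final scene picture. The tool read no outside force at hand-in.

**Reported height was wrong:** the fingertips sat about 30 mm higher than the reported tool height, so pressing needed negative reported heights. I spotted this in the wrist and side pictures and confirmed it by touching the plate, and set heights by contact from then on.

**Forces while sliding:** the tool read up to 12 N along the lane and 15 N vertically. I did not push either mould hard against its back stop, so I have no force reading confirming contact there.

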